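Take the capless tube out of the sample carousel

TASK

One sample tube in the freely turning carousel has lost its screw cap. Draw it out of its slanting place without setting the carousel whirling, carry it to the steel beaker and lower it in, bottom end first, letting go only once it is down at the beaker's floor. Leave the capped tubes in their places, do not knock the jar or the beaker about, and leave everything at rest.

Things in the scene. Friction and masses are not known exactly. Their poses are not given: they have to be found in the camera images.
- carousel: Two-deck round tube carousel turning freely (hardly any friction, no stops) about its vertical axis; it cannot move otherwise. Origin on that axis at table level, z up. Lower deck 210 mm across, top 16 mm high; thin column. Six grey square cups, every 60 degrees, lean outward 35 degrees from vertical. At the start the open tube leans towards the robot, give or take 50 degrees.
- upper_deck (a point): Centre of the top face of the carousel's white upper deck: 200 mm across, 8 mm thick, top 203 mm above the table, carrying a black knob (30 mm high) and small amber vials (up to 57 mm high), all fixed on it. The tubes lean out past its edge; a gripper held vertical over a tube hits this deck, one tilted along the tube clears it.
- open_tube: The tube to take out: plain white plastic, round, 30 mm thick and 130 mm long with a flat closed bottom and an open, capless mouth; about 45 g. Origin at the centre of its bottom end, its own z runs along the tube to the mouth. It stands loosely in its cup (2 mm of play on each side) and leans outward by 35 degrees; its upper 60 mm stand out of the cup.
- capped_tube_a: Bystander in the next cup of the carousel: the same white tube, but closed by a white screw cap 37 mm across and 22 mm high that brings it to 132 mm long. Origin at the centre of its bottom end, z along the tube to the cap.
- capped_tube_b: Second capped bystander tube, on the other side of the carousel, the same as capped tube a.
- place0 (a point): Point fixed to the carousel where the open tube's bottom centre rests at the start, in its cup on the carousel's -x side. Every cup is 34 mm square inside, 40 mm outside, 70 mm deep along its slanting axis; its inner floor's centre lies 55 mm from the carousel's axis and 30 mm above the table.
- place1 (a point): Point fixed to the carousel where capped tube a's bottom centre rests: the cup 60 degrees counter-clockwise (seen from above) from the open tube's.
- place4 (a point): Point fixed to the carousel where capped tube b's bottom centre rests: the cup 240 degrees counter-clockwise from the open tube's. The three other cups are empty.
- beaker: Straight-sided open steel beaker, standing loose on the table: 90 mm outside, 84 mm inside diameter, 80 mm high, inner floor 5 mm above the table; 0.4 kg. It stands left or right of the carousel. Origin at the centre of its underside, z up.
- beaker_floor (a point): Centre of the beaker's inner floor, z up.
- jar: Bystander: closed amber jar with a white lid, 70 mm across, 110 mm high, loose on the table on the other side of the carousel than the beaker. Origin at the centre of its underside.
- tip_box: Bystander: blue plastic box, 85 x 125 x 60 mm high, fixed on the table to the left of the carousel. Origin at the centre of its underside.
There are look-alikes about, which are no part of the job. What is shaped like the open_tube but green or orange is not meant.

How it is judged (in metres and radians):
On the way, in this order (a step that is already met when the one before it is completed fails the run):
1. The capless tube is held by the fingers, clear of its cup (its bottom more than 80 mm from where it rested in the carousel, and more than 80 mm above the table) (distance between open_tube and place0 above 0.08 m and height (world z) of open_tube above 0.08 m and contact force between the fingers and open_tube above 0.5 N), for 0.1 s.
2. Still held by the fingers, it is lowered into the beaker until its bottom centre is within 30 mm of the height of the inner floor (horizontal distance between open_tube and beaker_floor below 0.042 m and z of open_tube in the frame of beaker_floor below 0.03 m and contact force between the fingers and open_tube above 0.5 N), for 0.1 s.
At the end, for the whole second after the job is handed in: Capless tube released and at rest in the upright beaker, mouth up (tilt < 0.9 rad), bottom centre within 42 mm of the beaker's axis and < 20 mm above its floor; capped tubes still in their cups (within 25 mm); jar upright (0.1 rad); carousel slower than 0.2 rad/s (horizontal distance between open_tube and beaker_floor below 0.042 m and z of open_tube in the frame of beaker_floor below 0.02 m and angle between open_tube's own z axis and vertical below 0.9 rad and linear speed of open_tube below 0.03 m/s and angle between each of beaker, jar's own z axis and vertical below 0.1 rad and distance between capped_tube_a and place1 below 0.025 m and distance between capped_tube_b and place4 below 0.025 m and angular speed of carousel below 0.2 rad/s); the robot touches nothing.
It fails at once if The carousel is set whirling (faster than 3 rad/s) (angular speed of carousel above 3 rad/s).
It fails at once if A capped tube leaves its cup (bottom more than 40 mm from its place in the carousel) (distance between capped_tube_a and place1 above 0.04 m or distance between capped_tube_b and place4 above 0.04 m).
It fails at once if The jar or the beaker is knocked about (moved more than 40 mm, or tipped by more than 0.35 rad) (distance of any of jar, beaker from where it was at the start of the episode above 0.04 m or angle between any of jar, beaker's own z axis and vertical above 0.35 rad).
It also fails if it takes over 48 s, if anything falls off the work surface, if the arm or the gripper's body presses on something with over 40 N, if the wrist force passes 120 N, or if a joint passes its speed limit or range.

ROBOT

A 6-joint arm with a two-finger parallel gripper is mounted at the origin on the work surface. World frame = base frame: x ahead of the robot, y to its left, z up, the work surface at z = 0. Lengths are in mm, angles in rad, forces in N, time in s.
With the tool pointing down it reaches from about 275 to 750 mm from the base axis. Payload 10.2 kg.
Tool frame: the origin (TCP) lies midway between the tips of the shut fingers; the grasp point (between the pads) lies 19 mm behind it (ctrl.grasp_offset is the distance from the TCP to the grasp point, in mm); z points along the fingers, y is the line along which they close (so a half turn about z gives the same grasp; the last joint's range is limited). The gripper opens to 85 mm and grips with 20 to 120 N. Pads are 22 mm wide; open, the fingers measure 114 mm over their backs; the gripper's body (76 mm by 85 mm) begins 54 mm behind the grasp point. The pads swing forward as they close: fully open they stand 13 mm farther back than shut.
Start: joints at [-1.395, 0.313, 1.498, -0, 1.331, -0.223], TCP at [203.852, -483.813, 231.294] pointing down, gripper open.
Joint ranges: [-2.94, 2.94], [-0.97, 2.17], [0.19, 2.56], [-1.23, 4.37], [0.02, 3.11], [-2.88, 2.88]. Speed limits (rad/s): [2.39, 2.39, 3.01, 3.14, 3.14, 3.14].

INTERFACE

Orientations are given as a unit quaternion [w, x, y, z].
In Python, from rig import ctrl, viewer, models gives the robot as it stands. The module is installed in compiled form; this text tells all that it offers.
- The arm moves only by the shell command python3 -m pendant 'ROWS' [OPENING] [FORCE]. ROWS is text: rows parted by semicolons, each of 4 numbers parted by spaces: the shift along the tool's x, y, z in m, then the turn about the tool's z in rad. In form: x y z yaw; .... A call has 1 to 10 rows; each row shifts and turns the commanded pose from where the row before left it, along the tool's axes as they then stand; what a row does not reach is not made up. A row lasts 1/8 s, in which the tool goes at most 62.5 mm and 10.7 degrees, less where a joint would pass 70% of its speed; a pose out of reach is approached as far as the arm can. A call is refused whole if a number of a shift passes 0.0625 or a number of a turn 0.188, either way. A call with a gripper value outside its range is refused whole. OPENING is the opening, from 0 (shut) to 1 (fully open), set as the call begins (- or left out, the last holds). The fingers move at their own pace and stop on an object; FORCE is the grip in N (left out, the last holds). Time passes only in rows, so rows that do not move let the fingers close. It gives the time, the measured TCP pose, the force, the opening and the grip force at its end, in the units of the state.
- ctrl.sense(): the state, without advancing time (a new reading comes with each control period).
- viewer.capture(name): name is "side" or "top"; returns a dict with "color" (420x560x3 uint8, red, green, blue), "vertical_fov" (degrees; the focal length in pixels is half the picture's height over the tangent of half this angle, whatever the lens; pixels are square), "cx", "cy" (the principal point, pixels), "dist" ([k1, k2, p1, p2, k3] as OpenCV has them; the pictures are not rectified), "pose" (4x4, takes a point from camera to world coordinates). Camera axes: x right, y down, z forward; pixel columns grow to the right and rows downward; lengths in mm; the calibration is good to about 2 mm. A picture is of the moment at which its call begins. There is no depth.
- ctrl.finish_job(): hands the job in; it is judged then, once.
Trained networks look in the newest picture that a camera, given by its name, has taken for a name from the list of things; names that differ only in an ending like _2 or _b are one class to them, and where a whole thing is asked for, a point or a joint stands for the part that bears it (a point fixed in the world has none). Each returns a list of dicts, best first, with "p" (0 to 1); they miss things now and then, are a little off and sometimes report something else, mostly with a low value. They report only what shows in the picture. A call takes as long as a camera call. They do not tell look-alikes from the thing itself.
- models.boxes_of(camera, query): "at" ([x, y, z] in mm, in world coordinates, good to about 4 mm: the middle of the surface that is visible of it).
The state is a dict: "time_s": time; "joints": joint angles; "dq": joint speeds; "tau": joint torques, N m; "eef_pos": TCP position; "ee_rot": TCP orientation; "force": force on the tool from outside, world axes, zero at the start; "wrist_torque": the same for the moment, N m; "grip_width": opening from 0.0 (shut) to 1.0 (fully open); "grip_force": force on a finger pad.
Only numpy, scipy, OpenCV 4.12 (cv2) and the standard library are available. Lean on these libraries where they do the work, as an engineer would, in place of code of your own. Each camera call takes 0.05 s, during which the arm holds its last target. There are 200 camera calls.

## Working session

There is one attempt and no reset: what is moved stays moved. The work goes in short steps, Python scripts to look and compute and a shell command to move; the robot and the scene stay as the last step left them, time stands still between calls to the robot, and variables do not carry over. Pictures are saved under pics/ and viewed, at most 10 in all, crops included, and the job is handed in when it is done.

```bash
mkdir -p pics
python3 - <<'E'
from rig import ctrl, viewer, models
import cv2, numpy as np
s=ctrl.sense(); print(s['eef_pos'],s['ee_rot'],s['joints'],s['time_s'],ctrl.grasp_offset)
ims=[]
for c in('side','top'):
    d=viewer.capture(c); ims.append(d['color'])
    cv2.imwrite(f'pics/{c}0.png',cv2.cvtColor(d['color'],cv2.COLOR_RGB2BGR))
    print(c,np.round(d['pose'],3).tolist(),d['vertical_fov'],d['cx'],d['cy'],d['dist'])
    for n in('open_tube','capped_tube_a','upper_deck','beaker','jar','tip_box','carousel'):
        print(n,[(np.round(o['at']).tolist(),round(o['p'],2)) for o in models.boxes_of(c,n)])
E
```

```text
[ 203.80013048 -483.54397568  230.72372891] [-6.67591083e-04  9.80187932e-01  1.98068606e-01  1.35343823e-05] [-1.39540598e+00  3.13469189e-01  1.49844116e+00 -5.12259890e-06
  1.33101775e+00 -2.23382715e-01] 0.0 18.700000000000003
side [[-0.981, -0.127, 0.149, 333.16], [-0.196, 0.626, -0.754, 967.027], [0.003, -0.769, -0.639, 960.363], [0.0, 0.0, 0.0, 1.0]] 42.912063325297744 280.5910433866199 212.71783179451702 [-0.11799923  0.          0.          0.          0.        ]
open_tube [([388.0, -24.0, 24.0], 0.93), ([388.0, 160.0, 26.0], 0.9), ([522.0, 66.0, 117.0], 0.72)]
capped_tube_a [([538.0, -42.0, 123.0], 0.78), ([715.0, 104.0, 126.0], 0.78), ([480.0, -270.0, 51.0], 0.52)]
upper_deck [([624.0, 47.0, 99.0], 0.92)]
beaker []
jar [([443.0, 325.0, 86.0], 0.56)]
tip_box [([662.0, 329.0, 61.0], 0.93), ([622.0, 44.0, 99.0], 0.32)]
carousel [([625.0, 45.0, 94.0], 0.89)]
top [[-0.014, -0.997, 0.081, 435.776], [-1.0, 0.015, 0.009, 1.534], [-0.011, -0.081, -0.997, 1194.409], [0.0, 0.0, 0.0, 1.0]] 53.03003188333776 281.6098069734463 208.35831426971953 [-0.12292155  0.          0.          0.          0.        ]
open_tube [([389.0, 153.0, 30.0], 0.83), ([388.0, -32.0, 27.0], 0.74), ([517.0, 60.0, 117.0], 0.62)]
capped_tube_a [([540.0, -55.0, 138.0], 0.82), ([724.0, 105.0, 137.0], 0.43), ([620.0, 21.0, 202.0], 0.16)]
upper_deck [([621.0, 18.0, 204.0], 0.71)]
beaker [([485.0, -305.0, 8.0], 0.74), ([620.0, 18.0, 201.0], 0.16)]
jar [([444.0, 286.0, 110.0], 0.77)]
tip_box [([667.0, 303.0, 59.0], 0.7)]
carousel [([623.0, 18.0, 200.0], 0.57)]
```

View pics/side0.png

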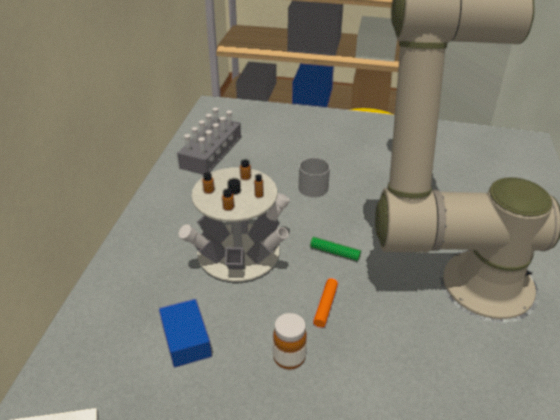

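View pics/top0.png

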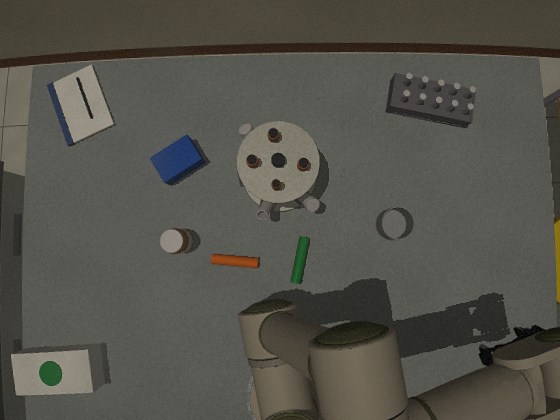

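The top view shows the carousel deck at about (278,160). The open mouth is at (264,211), capped tubes are at (312,204) and (246,130), the beaker is at (394,223) and the jar at (175,241). I'll overlay the model to fit the centre and azimuth.

```bash
cat > h.py <<'E'
from rig import ctrl, viewer, models
import cv2, numpy as np
def proj(d,P):
    T=np.linalg.inv(np.array(d['pose'])); H=d['color'].shape[0]
    f=H/2/np.tan(np.radians(d['vertical_fov'])/2)
    K=np.array([[f,0,d['cx']],[0,f,d['cy']],[0,0,1.]])
    return cv2.projectPoints(np.asarray(P,float).reshape(-1,3),cv2.Rodrigues(T[:3,:3])[0],T[:3,3],K,np.array(d['dist'],float))[0].reshape(-1,2)
def ring(c,r,n=(0,0,1)):
    n=np.array(n,float); a=np.cross(n,[.3,.9,.1]); a/=np.linalg.norm(a); b=np.cross(n,a)
    t=np.linspace(0,2*np.pi,60); return np.array(c)+r*(np.outer(np.cos(t),a)+np.outer(np.sin(t),b))
def tube(c,az,s):
    e=np.array([np.cos(az),np.sin(az),0]); n=e*np.sin(np.radians(35))+[0,0,np.cos(np.radians(35))]
    return np.array([c[0],c[1],30])+55*e+s*n, n
def overlay(d,curves,box,k):
    x0,y0,x1,y1=box
    im=cv2.resize(cv2.cvtColor(d['color'],cv2.COLOR_RGB2BGR)[y0:y1,x0:x1],None,fx=k,fy=k,interpolation=cv2.INTER_CUBIC)
    for c,col in curves:
        p=((proj(d,c)-[x0,y0]+.5)*k).astype(int); cv2.polylines(im,[p.reshape(-1,1,2)],False,col,1)
    return im
E
cat > fit.py <<'E'
from h import *
import sys
C=np.array([622.,18.]); 
d=viewer.capture('top'); im=d['color'].astype(int)
# deck: bright, low-saturation blob
def blob(d,near,thr,sz):
    m=((d['color'].min(2)>thr)).astype(np.uint8)
    n,l,st,ce=cv2.connectedComponentsWithStats(m); 
    i=l[near[1],near[0]]; return (l==i).astype(np.uint8)
m=blob(d,(278,180),150,0)
m=cv2.morphologyEx(m,cv2.MORPH_OPEN,np.ones((25,25)))
cs,_=cv2.findContours(m,0,2); c=max(cs,key=cv2.contourArea); e=cv2.fitEllipse(cv2.convexHull(c)); print('deck ellipse',e)
for _ in range(5):
    q=cv2.fitEllipse(proj(d,ring((*C,203),100)).astype(np.float32)); dp=np.array(e[0])-q[0]
    J=(proj(d,[[C[0]+1,C[1],203],[C[0],C[1]+1,203]])-proj(d,[[*C,203]])).T
    C=C+np.linalg.solve(J,dp)
print('C',C,'model ellipse',q)
B=np.array([485.,-305.])
az=np.radians(159)
def cur(az):
    L=[(ring((*C,203),100),(0,255,0)),(ring((*B,80),45),(0,255,255)),(ring((*B,0),45),(0,160,255))]
    for k,s,r in((0,130,15),(1,132,18.5),(4,132,18.5),(1,110,18.5)):
        p,n=tube(C,az+np.radians(60*k),s); L.append((ring(p,r,n),(0,0,255)))
    return L
s=viewer.capture('side')
A=overlay(d,cur(az),(225,110,425,250),4); S=overlay(s,cur(az),(170,150,350,290),4)
cv2.imwrite('pics/top1.png',A); cv2.imwrite('pics/side1.png',S)
E
python3 fit.py
```

```text
Traceback (most recent call last):
  File "fit.py", line 12, in <module>
    cs,_=cv2.findContours(m,0,2); c=max(cs,key=cv2.contourArea); e=cv2.fitEllipse(cv2.convexHull(c)); print('deck ellipse',e)
                                                                   ~~~~~~~~~~~~~~^^^^^^^^^^^^^^^^^^^
cv2.error: OpenCV(4.12.0) /io/opencv/modules/imgproc/src/shapedescr.cpp:361: error: (-201:Incorrect size of input array) There should be at least 5 points to fit the ellipse in function 'fitEllipseNoDirect'
```

```bash
sed -i "s/(278,180),150/(258,180),135/; s/np.ones((25,25))/cv2.getStructuringElement(2,(21,21))/" fit.py; sed -i "s/^m=cv2.morph/m=cv2.morphologyEx(cv2.copyMakeBorder(m,0,0,0,0,0),cv2.MORPH_CLOSE,cv2.getStructuringElement(2,(21,21)));print(d['color'][180,258],m.sum())\nm=cv2.morph/" fit.py; python3 fit.py
```

```text
[131 129 115] 235200Traceback (most recent call last):
  File "fit.py", line 13, in <module>
    cs,_=cv2.findContours(m,0,2); c=max(cs,key=cv2.contourArea); e=cv2.fitEllipse(cv2.convexHull(c)); print('deck ellipse',e)
                                                                   ~~~~~~~~~~~~~~^^^^^^^^^^^^^^^^^^^
cv2.error: OpenCV(4.12.0) /io/opencv/modules/imgproc/src/shapedescr.cpp:361: error: (-201:Incorrect size of input array) There should be at least 5 points to fit the ellipse in function 'fitEllipseNoDirect'
```

```bash
sed -i "s/(258,180),135/(258,180),102/" fit.py; python3 fit.py
```

```text
[132 127 111] 5336
deck ellipse ((277.0622253417969, 162.35557556152344), (80.70396423339844, 84.68234252929688), 40.586631774902344)
C [628.05026411  20.34191572] model ellipse ((277.0622253417969, 162.35557556152344), (82.35282135009766, 83.63434600830078), 83.43903350830078)
```

View pics/top1.png

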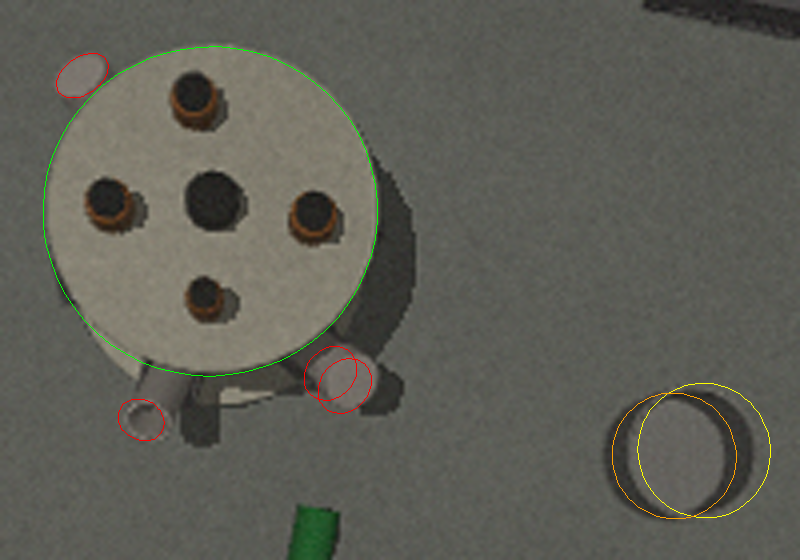

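View pics/side1.png

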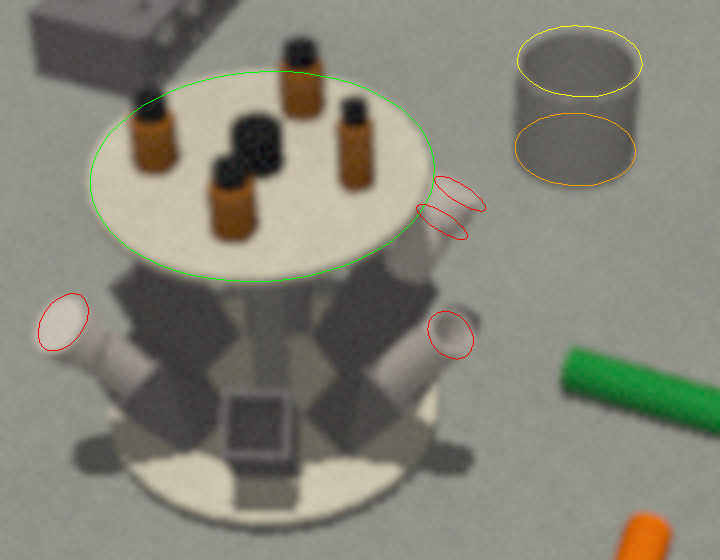

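The model matches both views: centre about (627,20), open-tube azimuth 159°, beaker about (485,-298). The rows can't tilt the tool directly, so I'll see whether it tilts when pushed to the reach limit, in free space high up with the arm plane along the tube's lean.

```bash
python3 -m pendant '0.047 -0.032 -0.025 0;0.047 -0.032 -0.025 0;0.047 -0.032 -0.025 0;0.047 -0.032 -0.025 0;0.047 -0.032 -0.025 0;0.047 -0.032 -0.025 0;0.047 -0.032 -0.025 0;0.047 -0.032 -0.025 0' 
python3 -m pendant '0 0 0 0.153;0 0 0 0.153;0 0 0 0.153;0 0 0 0.153;0 0 0 0.153'
python3 -c "
from rig import ctrl;s=ctrl.sense();print(s['joints'],s['time_s'])"
```

```text
time_s: 2.0
eef_pos: [451.5, -100.1, 432.3]
ee_rot: [0.0, 0.98, 0.198, 0.0]
force: [0.6, -1.1, -0.1]
grip_width: 1.006
grip_force: 0.0
time_s: 2.62
eef_pos: [450.9, -101.9, 431.3]
ee_rot: [0.0, 0.983, -0.185, 0.0]
force: [0.0, 0.2, -0.5]
grip_width: 0.998
grip_force: 0.0
[-4.76496612e-01  1.16602333e-01  1.23241272e+00  3.67660523e-06
  1.79254096e+00  1.46547473e+00] 2.625
```

```bash
python3 -m pendant '0 -0.05 0 0;0.06 0 0 0;0.06 0 0 0;0.06 0 0 0;0.06 0 0 0;0.06 0 0 0'
python3 -c "
from rig import ctrl;s=ctrl.sense();print(s['joints'],s['time_s'])"
```

```text
time_s: 3.38
eef_pos: [691.4, -147.2, 405.4]
ee_rot: [-0.0, 0.983, -0.182, 0.012]
force: [-12.0, 3.5, 16.3]
grip_width: 0.999
grip_force: 0.0
[-0.37671447  0.84916514  0.18593724  0.00530616  2.08356234  1.56272349] 3.375
```

```bash
python3 -m pendant '0.05 0 0 0;0.05 0 0 0;0.05 0 -0.03 0'
python3 -c "
from rig import ctrl;s=ctrl.sense();print(s['joints'],s['time_s'])"
```

```text
time_s: 3.75
eef_pos: [723.7, -175.9, 376.1]
ee_rot: [0.002, 0.982, -0.182, 0.049]
force: [0.5, -0.2, -1.1]
grip_width: 0.999
grip_force: 0.0
[-0.40160316  0.89094083  0.1891113   0.01964651  1.965022    1.54397394] 3.75
```

Pushing past the reach does tilt the tool forward, 5.5° so far, so I'll continue.

```bash
cat > st.py <<'E'
from rig import ctrl; import numpy as np
from scipy.spatial.transform import Rotation as R
s=ctrl.sense(); q=s['ee_rot']; M=R.from_quat([q[1],q[2],q[3],q[0]]).as_matrix()
print('j',np.round(s['joints'],3),'t',s['time_s'],'p',np.round(s['eef_pos'],1),'\n',np.round(M,3),'tilt',np.degrees(np.arccos(-M[2,2])),'az',np.degrees(np.arctan2(M[1,2],M[0,2])))
E
python3 -m pendant '0.06 0 -0.015 0;0.06 0 -0.015 0;0.06 0 -0.015 0;0.06 0 -0.015 0;0.06 0 -0.015 0;0.06 0 -0.015 0'
python3 st.py
```

```text
time_s: 4.5
eef_pos: [771.8, -226.1, 373.7]
ee_rot: [0.011, 0.972, -0.18, 0.152]
force: [-0.3, -0.2, -0.6]
grip_width: 1.002
grip_force: 0.0
j [-0.449  0.91   0.187  0.059  1.744  1.508] t 4.5 p [ 771.8 -226.1  373.7] 
 [[ 0.889 -0.354  0.291]
 [-0.347 -0.935 -0.075]
 [ 0.299 -0.034 -0.954]] tilt 17.512092968039585 az -14.504856195186656
```

```bash
python3 -m pendant '0.06 -0.015 -0.015 0;0.06 -0.015 -0.015 0;0.06 -0.015 -0.015 0;0.06 -0.015 -0.015 0;0.06 -0.015 -0.015 0;0.06 -0.015 -0.015 0'
python3 st.py
```

```text
time_s: 5.25
eef_pos: [811.2, -187.4, 428.9]
ee_rot: [0.017, 0.951, -0.176, 0.254]
force: [0.1, 0.2, -0.0]
grip_width: 0.999
grip_force: 0.0
j [-0.388  0.862  0.187  0.067  1.581  1.567] t 5.25 p [ 811.2 -187.4  428.9] 
 [[ 0.809 -0.344  0.477]
 [-0.326 -0.937 -0.122]
 [ 0.489 -0.057 -0.87 ]] tilt 29.48856627380241 az -14.3814092383039
```

```bash
cat > go.py <<'E'
# usage: go.py x y z  -> tool-frame shift in m from measured pose to TCP target (mm)
import sys; exec(open('st.py').read())
t=np.array([float(v) for v in sys.argv[1:4]])
d=M.T@(t-s['eef_pos'])/1000; n=int(np.ceil(np.linalg.norm(d)/.06)); print('total',np.round(d,4),'rows',n,'each',np.round(d/n,4))
E
python3 go.py 440 75 320
```

```text
j [-0.388  0.862  0.187  0.067  1.581  1.567] t 5.25 p [ 811.2 -187.4  428.9] 
 [[ 0.809 -0.344  0.477]
 [-0.326 -0.937 -0.122]
 [ 0.489 -0.057 -0.87 ]] tilt 29.48856627380241 az -14.3814092383039
total [-0.4392 -0.1122 -0.1143] rows 8 each [-0.0549 -0.014  -0.0143]
```

```bash
python3 -m pendant '-0.055 -0.014 -0.0143 0;-0.055 -0.014 -0.0143 0;-0.055 -0.014 -0.0143 0;-0.055 -0.014 -0.0143 0;-0.055 -0.014 -0.0143 0;-0.055 -0.014 -0.0143 0;-0.055 -0.014 -0.0143 0;-0.055 -0.014 -0.0143 0'
cat > tgt.py <<'E'
# print shift from present pose to the TCP target that puts the grasp point at s on tube, minus standoff
import sys; exec(open('st.py').read())
from h import tube
C=(627,20); az=np.radians(159); S,off=float(sys.argv[1]),float(sys.argv[2])
p,n=tube(C,az,S); z=M[:,2]; t=p+(18.7-off)*z
d=M.T@(t-s['eef_pos'])/1000; k=int(np.ceil(np.linalg.norm(d)/.05)); print('target',np.round(t,1),'total',np.round(d,4),'rows',k,'each',np.round(d/k,4),'axis in tool',np.round(M.T@n,3))
E
python3 tgt.py 112 120
```

```text
time_s: 6.25
eef_pos: [476.0, 51.2, 334.2]
ee_rot: [0.017, 0.951, -0.177, 0.254]
force: [0.2, 0.4, 0.5]
grip_width: 0.999
grip_force: 0.0
j [-0.098 -0.106  1.784 -0.091  0.956  1.874] t 6.25 p [476.   51.2 334.2] 
 [[ 0.808 -0.345  0.477]
 [-0.328 -0.937 -0.121]
 [ 0.489 -0.058 -0.87 ]] tilt 29.490206804643112 az -14.287610121248113
target [467.4  75.  209.9] total [-0.0756 -0.0122  0.1012] rows 3 each [-0.0252 -0.0041  0.0337] axis in tool [-0.1   -0.056 -0.993]
```

```bash
python3 -m pendant '-0.025 -0.004 0.034 0;-0.025 -0.004 0.034 0;-0.025 -0.004 0.034 0;0 0 0 0'
python3 tgt.py 112 0
python3 - <<'E'
from h import *
d=viewer.capture('top'); s=viewer.capture('side'); C=(627,20)
L=[(ring((*C,203),100),(0,255,0))]
p,n=tube(C,np.radians(159),130); L.append((ring(p,15,n),(0,0,255)))
p,n=tube(C,np.radians(159),70); L.append((ring(p,15,n),(0,0,255)))
e=ctrl.sense()['eef_pos']; L.append((ring(e,4),(255,0,255)))
A=overlay(d,L,(210,130,310,250),5); S=overlay(s,L,(230,150,330,270),5)
cv2.imwrite('pics/c2.png',cv2.resize(np.hstack([S,A]),(800,480)))
E
```

```text
time_s: 6.75
eef_pos: [468.3, 74.1, 207.7]
ee_rot: [0.017, 0.952, -0.176, 0.251]
force: [-0.3, -0.1, 0.2]
grip_width: 1.001
grip_force: 0.0
j [-0.033  0.01   2.016 -0.181  0.626  2.025] t 6.75 p [468.3  74.1 207.7] 
 [[ 0.812 -0.344  0.472]
 [-0.327 -0.937 -0.121]
 [ 0.484 -0.056 -0.873]] tilt 29.141553683881106 az -14.369528102118355
target [524.5  60.5 105.4] total [ 0.0006 -0.0008  0.1175] rows 3 each [ 0.0002 -0.0003  0.0392] axis in tool [-0.106 -0.054 -0.993]
```

View pics/c2.png

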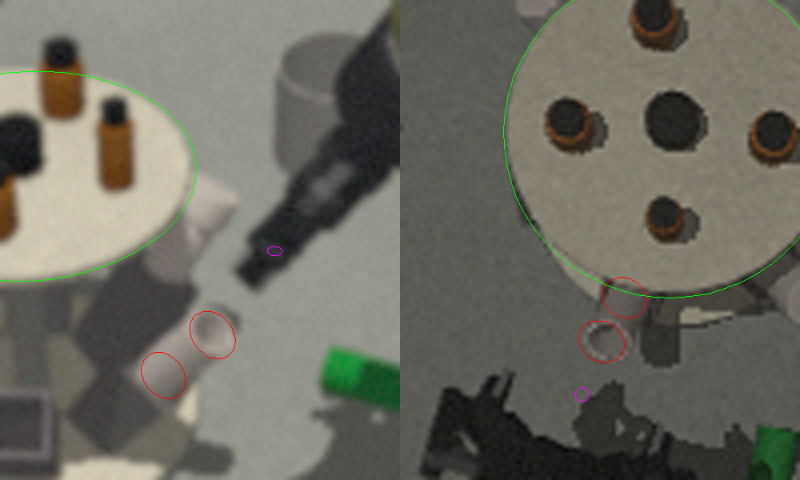

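The model ring sits on the mouth in both views and the fingers straddle it. Next I descend along the tool axis.

```bash
python3 -m pendant '0 0 0.03 0;0 0 0.03 0;0 0 0.03 0;0 0 0.0275 0;0 0 0 0'
python3 tgt.py 112 0
python3 -m pendant '0 0 0 0;0 0 0 0;0 0 0 0' 0.5 25
```

```text
time_s: 7.48
eef_pos: [526.2, 58.8, 107.4]
ee_rot: [0.017, 0.951, -0.177, 0.253]
force: [-0.3, 0.5, 0.1]
grip_width: 1.002
grip_force: 0.0
j [-0.066  0.29   2.003 -0.264  0.355  2.099] t 7.475 p [526.2  58.8 107.4] 
 [[ 0.809 -0.345  0.475]
 [-0.328 -0.937 -0.122]
 [ 0.487 -0.057 -0.871]] tilt 29.384592334216578 az -14.409217723271619
target [524.6  60.4 105.5] total [-0.0028 -0.0008  0.0007] rows 1 each [-0.0028 -0.0008  0.0007] axis in tool [-0.102 -0.054 -0.993]
time_s: 7.85
eef_pos: [525.4, 59.5, 107.7]
ee_rot: [0.017, 0.951, -0.177, 0.254]
force: [-0.1, 0.1, -0.7]
grip_width: 0.501
grip_force: 0.0
```

```bash
python3 -m pendant '0 0 0 0;0 0 0 0;0 0 0 0;0 0 0 0' 0.2 35; python3 st.py
```

```text
time_s: 8.35
eef_pos: [525.2, 59.5, 107.5]
ee_rot: [0.017, 0.951, -0.177, 0.253]
force: [-6.4, 0.9, 8.1]
grip_width: 0.343
grip_force: 33.6
j [-0.064  0.288  2.005 -0.265  0.354  2.099] t 8.35 p [525.2  59.5 107.5] 
 [[ 0.809 -0.344  0.475]
 [-0.327 -0.937 -0.122]
 [ 0.487 -0.057 -0.871]] tilt 29.39074241014581 az -14.34272829734007
```

Gripped at 29 mm. Next I pull along the tube axis, slowly.

```bash
python3 -m pendant '-0.001 -0.0005 -0.01 0;-0.001 -0.0005 -0.01 0;-0.001 -0.0005 -0.01 0' ; python3 -m pendant '-0.0012 -0.0006 -0.012 0;-0.0012 -0.0006 -0.012 0;-0.0012 -0.0006 -0.012 0;-0.0012 -0.0006 -0.012 0;-0.0012 -0.0006 -0.012 0'
```

```text
time_s: 8.72
eef_pos: [508.6, 65.7, 132.2]
ee_rot: [0.017, 0.951, -0.177, 0.253]
force: [1.0, -0.3, -1.0]
grip_width: 0.343
grip_force: 34.2
time_s: 9.35
eef_pos: [476.3, 77.7, 181.8]
ee_rot: [0.017, 0.951, -0.177, 0.253]
force: [0.0, -0.4, -1.6]
grip_width: 0.335
grip_force: 34.2
```

```bash
python3 go.py 425 75 270 | tail -1; sed -i 's/^t=np/t=np/' go.py
python3 - <<'E'
exec(open('st.py').read())
print(np.round(M.T@(np.array([435,-279,250])-np.array([425,75,270]))/1000,4))
E
```

```text
total [ 0.0023  0.0152 -0.1009] rows 2 each [ 0.0012  0.0076 -0.0505]
j [-0.021  0.067  2.034 -0.215  0.549  2.072] t 9.35 p [476.3  77.7 181.8] 
 [[ 0.81  -0.345  0.475]
 [-0.328 -0.937 -0.121]
 [ 0.487 -0.057 -0.872]] tilt 29.348211509672826 az -14.336937213567682
[0.1143 0.3294 0.0651]
```

```bash
python3 -m pendant '0.0008 0.005 -0.034 0;0.0008 0.005 -0.034 0;0.0008 0.005 -0.034 0'; python3 -m pendant '0.0127 0.0366 0.0072 0;0.0127 0.0366 0.0072 0;0.0127 0.0366 0.0072 0;0.0127 0.0366 0.0072 0;0.0127 0.0366 0.0072 0;0.0127 0.0366 0.0072 0;0.0127 0.0366 0.0072 0;0.0127 0.0366 0.0072 0;0.0127 0.0366 0.0072 0'; python3 -m pendant '0 0 0 0'
python3 - <<'E'
exec(open('st.py').read())
from h import *
d=viewer.capture('top'); v=viewer.capture('side'); B=(485,-298)
L=[(ring((*B,80),45),(0,255,255)),(ring((*B,0),45),(0,160,255))]
e=s['eef_pos']; n=M@np.array([-.102,-.054,-.993])
for S in(0,35,65): L.append((ring(e-18.7*M[:,2]+(S-112)*n,15,n),(0,0,255)))
print('bottom',e-18.7*M[:,2]-112*n, 'tip ax',n)
def bx(c):
    u=proj(c,[[B[0],B[1],100]])[0].astype(int); x,y=np.clip(u-55,0,[450,310]); return (x,y,x+110,y+110)
cv2.imwrite('pics/c3.png',cv2.resize(np.hstack([overlay(v,L,bx(v),5),overlay(d,L,bx(d),5)]),(800,400)))
E
```

```text
time_s: 9.72
eef_pos: [424.1, 75.2, 271.5]
ee_rot: [0.017, 0.951, -0.177, 0.253]
force: [-0.3, -0.1, -1.2]
grip_width: 0.343
grip_force: 34.4
time_s: 10.85
eef_pos: [434.7, -279.9, 250.9]
ee_rot: [0.017, 0.951, -0.176, 0.253]
force: [0.5, 0.1, 0.1]
grip_width: 0.344
grip_force: 34.4
time_s: 10.98
eef_pos: [434.5, -280.5, 250.5]
ee_rot: [0.017, 0.951, -0.178, 0.253]
force: [0.0, 0.6, -1.5]
grip_width: 0.342
grip_force: 34.5
j [-0.967  0.046  1.857  0.428  0.884  0.759] t 10.975 p [ 434.5 -280.5  250.5] 
 [[ 0.809 -0.347  0.474]
 [-0.329 -0.936 -0.122]
 [ 0.486 -0.058 -0.872]] tilt 29.3210996854601 az -14.418106106761629
bottom [ 485.57197905 -301.24052377  175.01926865] tip ax [-0.5347946   0.20524392  0.81929156]
```

View pics/c3.png

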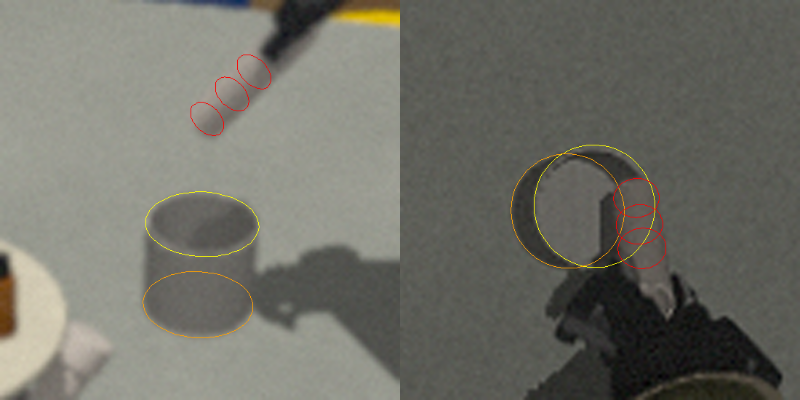

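The tube sits in the grip as modelled, and the beaker is about (484,-296). Next I shift 20 mm outward and lower in stages.

```bash
python3 -m pendant '-0.0088 0.0004 0.0295 0;-0.0088 0.0004 0.0295 0;-0.0088 0.0004 0.0295 0;0 0 0 0'; python3 -m pendant '-0.0058 0.0007 0.0105 0;-0.0058 0.0007 0.0105 0;-0.0058 0.0007 0.0105 0;0 0 0 0';python3 -m pendant '-0.0058 0.0007 0.0105 0;-0.0058 0.0007 0.0105 0;0 0 0 0'
python3 - <<'E'
exec(open('st.py').read())
from h import *
d=viewer.capture('top'); v=viewer.capture('side'); B=(484,-296)
L=[(ring((*B,80),45),(0,255,255)),(ring((*B,0),45),(0,160,255))]
e=s['eef_pos']; n=M@np.array([-.102,-.054,-.993])
for S in(65,): L.append((ring(e-18.7*M[:,2]+(S-112)*n,15,n),(0,0,255)))
print('bottom',e-18.7*M[:,2]-112*n)
def bx(c):
    u=proj(c,[[B[0],B[1],80]])[0].astype(int); x,y=np.clip(u-45,0,[470,330]); return (x,y,x+90,y+90)
cv2.imwrite('pics/c4.png',cv2.resize(np.hstack([overlay(v,L,bx(v),5),overlay(d,L,bx(d),5)]),(800,400)))
E
```

```text
time_s: 11.58
eef_pos: [455.0, -280.2, 159.4]
ee_rot: [0.015, 0.952, -0.176, 0.252]
force: [0.1, -0.3, -0.7]
grip_width: 0.344
grip_force: 34.5
time_s: 12.08
eef_pos: [455.0, -281.9, 123.6]
ee_rot: [0.016, 0.951, -0.177, 0.252]
force: [0.2, -0.6, -0.1]
grip_width: 0.341
grip_force: 34.5
time_s: 12.45
eef_pos: [455.1, -281.9, 99.6]
ee_rot: [0.016, 0.951, -0.177, 0.252]
force: [0.1, -0.3, 0.0]
grip_width: 0.342
grip_force: 34.5
j [-0.927  0.311  2.     0.67   0.517  0.474] t 12.45 p [ 455.1 -281.9   99.6] 
 [[ 0.81  -0.345  0.474]
 [-0.328 -0.937 -0.12 ]
 [ 0.486 -0.058 -0.872]] tilt 29.27318717725248 az -14.233012771574321
bottom [ 506.12629288 -302.45591177   24.0516817 ]
```

View pics/c4.png

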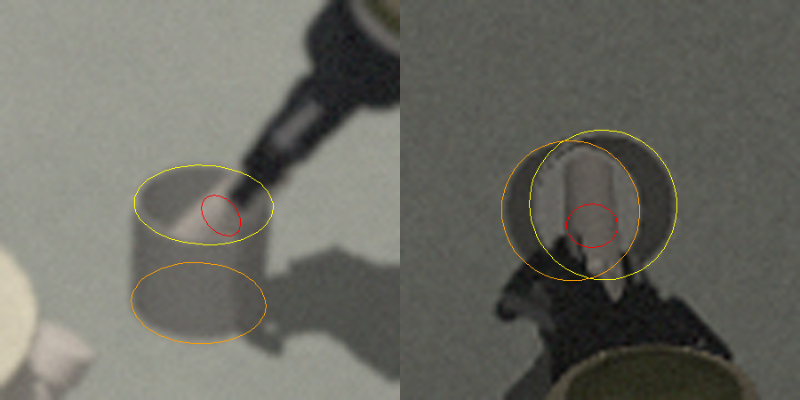

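The tube is inside with no contact. I'll lower the last 8 mm, then release.

```bash
python3 -m pendant '-0.002 0.0003 0.0035 0;-0.002 0.0003 0.0035 0;0 0 0 0;0 0 0 0'; python3 -m pendant '0 0 0 0;0 0 0 0;0 0 0 0' 0.6; python3 -m pendant '0 0 -0.02 0;0 0 -0.03 0;0 0 -0.03 0;0 0 -0.04 0;0 0 -0.05 0;0 0 0 0;0 0 0 0'
python3 - <<'E'
from h import *
d=viewer.capture('top'); v=viewer.capture('side'); B=(484,-296)
L=[(ring((*B,80),45),(0,255,255))]
def bx(c):
    u=proj(c,[[B[0]+60,B[1]+140,80]])[0].astype(int); x,y=np.clip(u-100,0,[360,220]); return (x,y,x+200,y+200)
cv2.imwrite('pics/c5.png',cv2.resize(np.hstack([overlay(v,L,bx(v),2),overlay(d,L,bx(d),2)]),(800,400)))
E
```

```text
time_s: 13.05
eef_pos: [455.3, -282.4, 92.5]
ee_rot: [0.017, 0.951, -0.177, 0.253]
force: [0.5, -0.3, -0.9]
grip_width: 0.341
grip_force: 34.6
time_s: 13.42
eef_pos: [455.3, -282.4, 92.5]
ee_rot: [0.017, 0.951, -0.177, 0.253]
force: [-0.5, -0.7, -0.9]
grip_width: 0.603
grip_force: 0.0
time_s: 14.3
eef_pos: [374.5, -261.5, 240.0]
ee_rot: [0.017, 0.951, -0.177, 0.253]
force: [-0.3, -0.3, -0.2]
grip_width: 0.599
grip_force: 0.0
```

View pics/c5.png

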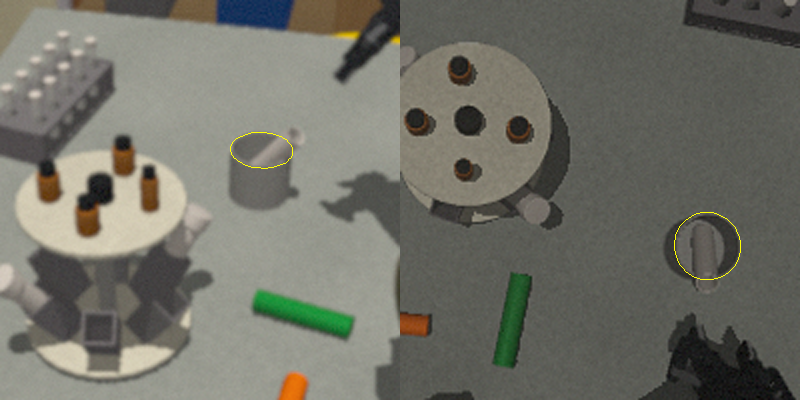

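The tube stands in the beaker, mouth up and leaning on the rim. The carousel has hardly turned, the capped tubes are in place and the arm is clear.

```bash
python3 -m pendant '0 0 0 0;0 0 0 0;0 0 0 0;0 0 0 0' | head -1; python3 -c "
from rig import ctrl;print(ctrl.finish_job())"
```

```text
time_s: 14.9
the job is handed in; nothing more can be done
None
```

The capless tube is released in the steel beaker, mouth up and leaning on the rim; the last picture showed the carousel and capped tubes undisturbed, and I handed the job in at about 15 s (no verdict was returned).

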